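# Load the reagent tray into the analyser

### The job

Push the three reagent cartridges fully into the tray so that none sticks out of its open side, then slide the tray along the bench (do not lift or tip it) into the analyser's bay until it is fully home against the stop. Then swing the orange gate completely shut behind it and press the green load button all the way down. Keep the cartridges standing upright in the tray, and leave the tube rack, the bottle and the carton where they are.

Things in the scene. Friction and masses are not known exactly. Their poses are not given: they have to be found in the camera images.
- analyser: White and blue analyser with a low loading bay, fixed. Origin: centre of the bay's mouth, on the bench. Its +y points into the bay (the way the tray goes in). The bay is a channel 130 mm wide (x -65 to 65 mm) between walls, floor = the bench. Two blue plates flare the mouth from 130 mm at y = 25 mm to 150 mm at y = 0. A blue console 45 mm high (x -135 to -75, y 20 to 155 mm) carries the button.
- bay_stop (a point): The stop at the bay's inner end, on its centre line, y = 155 mm in the analyser's frame. The tray is home when its +y end touches it: its centre is then at y = 75 mm, and its outer end stands 5 mm out of the mouth, clear of the gate.
- bay_cover (a point): Middle of the outer edge of the bay's clear cover, on its upper face (60 mm above the bench; its underside is at 56 mm). The cover runs from y = 23 mm to the stop.
- housing (a point): Middle of the upper front edge of the analyser's tall housing: 200 mm high beyond y = 200 mm, 330 mm wide; in front of it, from y = 155 mm, a step 62 mm high.
- tray: Loose grey tray for three cartridges, 0.6 kg, 122 mm along x, 160 mm along y. Origin: centre of its underside. It starts on the bench outside the bay, axes roughly as the analyser's, nearer to the robot than the bay's centre line. Floor 10 mm thick. A fence 6 mm thick on its +x side rises to 44 mm. Two ribs 10 mm high at y = -24 and 24 mm part three lanes along x, centred at y = -49, 0, 49 mm.
- tray_end (a point): Middle of the top edge of the tray's blue end panel (its -y end, the end to push, y = -80 mm), 44 mm above the bench. The wall at the other end, which enters the bay first, is 28 mm high.
- tray_open_edge (a point): Middle of the tray's open side (x = -61 mm; no wall), on top of its floor, 10 mm above the bench.
- cartridge_1: Loose white reagent cartridge with a red band and three yellow caps, 0.12 kg, 114 mm along x, 40 mm along y, 38 mm high with the caps. Origin: centre of its underside. Lies in the tray's -y lane, x along the tray's x, sticking out of the open side at the start. Against the fence its origin is at x = -2 mm in the tray's frame, its outer end 2 mm inside the open edge.
- cartridge_2: Loose white reagent cartridge with a blue band and three yellow caps, 0.12 kg, 114 mm along x, 40 mm along y, 38 mm high with the caps. Origin: centre of its underside. Lies in the tray's middle lane, x along the tray's x, sticking out of the open side at the start. Against the fence its origin is at x = -2 mm in the tray's frame, its outer end 2 mm inside the open edge.
- cartridge_3: Loose white reagent cartridge with a green band and three yellow caps, 0.12 kg, 114 mm along x, 40 mm along y, 38 mm high with the caps. Origin: centre of its underside. Lies in the tray's +y lane, x along the tray's x, sticking out of the open side at the start. Against the fence its origin is at x = -2 mm in the tray's frame, its outer end 2 mm inside the open edge.
- gate (a joint): Angle of the orange gate about its upright hinge (rad): 0 shut, across the bay's mouth; it starts wide open (about 1.6 to 1.75) and stays where it is left. It turns counterclockwise seen from above as it opens.
- gate_hinge (a point): Axis of the gate's hinge, 28 mm above the bench, at x = 85 mm, y = -20 mm in the analyser's frame. The gate is a panel 8 mm thick, 42 mm high (7 to 49 mm above the bench), reaching 155 mm from this axis. At joint value 0 it points along the analyser's -x; at 1.57 along its -y.
- gate_tip (a point): Middle of the gate's free end, 155 mm from the hinge axis, 28 mm above the bench.
- load_button (a joint): Travel of the green button (m): 0 up, 0.006 fully down; springs back; about 5 N presses it down.
- load_button_top (a point): Centre of the top of the green push button (32 mm across) on the blue console; it is pressed straight down.
- tube_rack: Bystander: white rack with yellow-capped tubes, 60 x 120 mm, 69 mm high. Origin: centre of its underside.
- reagent_bottle: Bystander: white bottle with a green cap, 68 mm across, 130 mm high. Origin: centre of its underside.
- wipes_box: Bystander: brown carton with a blue band, 70 x 110 mm, 61 mm high. Origin: centre of its underside.
Mind the look-alikes: they are no part of the job. Several things have the shape of the tray; the one meant has the colours described above.

How it is judged:
On the way, in this order (a step that is already met when the one before it is completed fails the run):
1. the three cartridges are pushed into the tray while it is still outside the bay (x of each of cartridge_1, cartridge_2, cartridge_3 in the frame of tray above -0.007 m and angle between each of cartridge_1, cartridge_2, cartridge_3's own z axis and vertical below 0.1 rad and y of tray in the frame of analyser below -0.085 m), for 0.2 s.
2. the tray is slid home into the bay with the cartridges in it (y of tray in the frame of analyser above 0.07 m and angle between the y axis of tray and the y axis of analyser, either way round below 0.06 rad and x of each of cartridge_1, cartridge_2, cartridge_3 in the frame of tray above -0.007 m and angle between each of cartridge_1, cartridge_2, cartridge_3's own z axis and vertical below 0.1 rad), for 0.2 s.
3. the gate is shut behind the tray (value of joint gate below 0.07 rad and y of tray in the frame of analyser above 0.07 m and angle between the y axis of tray and the y axis of analyser, either way round below 0.06 rad), for 0.2 s.
4. the load button is pressed down with the gate shut (value of joint load_button above 0.004 m and value of joint gate below 0.08 rad), for 0.05 s.
At the end, for the whole second after the job is handed in: The tray is at rest flat on the bench, home in the bay to within 5 mm of the stop and square to within 0.06 rad; each cartridge stands upright in it, within 5 mm of the fence; the gate is shut to within 0.08 rad; the button is up again (all of step 2 and value of joint gate below 0.08 rad and value of joint load_button below 0.002 m and height (world z) of tray below 0.004 m and linear speed of each of tray, cartridge_1, cartridge_2, cartridge_3 below 0.01 m/s); the robot touches nothing.
It fails at once if the tray is lifted or tipped (height (world z) of tray above 0.015 m or angle between tray's own z axis and vertical above 0.15 rad).
It fails at once if a cartridge is tipped (angle between any of cartridge_1, cartridge_2, cartridge_3's own z axis and vertical above 0.35 rad).
It fails at once if the load button is pressed before the gate is shut (value of joint load_button above 0.004 m and value of joint gate above 0.2 rad).
It fails at once if the tube rack, the bottle or the carton is moved or tipped (distance of any of tube_rack, reagent_bottle, wipes_box from where it was at the start of the episode above 0.02 m or angle between any of tube_rack, reagent_bottle, wipes_box's own z axis and vertical above 0.2 rad).
It also fails if it takes over 64 s, if anything falls off the work surface, if the arm or the gripper's body presses on something with over 40 N, if the wrist force passes 120 N, or if a joint passes its speed limit or range.

### The arm

A 6-joint arm with a two-finger parallel gripper is mounted at the origin on the work surface. World frame = base frame: x ahead of the robot, y to its left, z up, the work surface at z = 0. Lengths are in m, angles in rad, forces in N, time in s.
With the tool pointing down it reaches from about 0.375 to 0.975 m from the base axis. Payload 3.8 kg.
Tool frame: the origin (TCP) lies midway between the tips of the shut fingers; the grasp point (between the pads) lies 19 mm behind it; z points along the fingers, y is the line along which they close (so a half turn about z gives the same grasp; the last joint's range is limited). The gripper opens to 85 mm and grips with 20 to 120 N. Pads are 22 mm wide; open, the fingers measure 114 mm over their backs; the gripper's body (76 mm by 85 mm) begins 54 mm behind the grasp point. The pads swing forward as they close: fully open they stand 13 mm farther back than shut.
Start: joints at [1.195, 0.264, 1.604, -0, 1.274, -0.037], TCP at [0.224, 0.637, 0.231] pointing down, gripper open.
Joint ranges: [-2.63, 2.63], [-0.94, 2.18], [0.31, 2.57], [-1.31, 4.45], [0, 2.66], [-2.55, 2.55]. Speed limits (rad/s): [2.57, 2.57, 3.14, 3.14, 3.14, 3.14].

### API

Orientations are given as a rotation vector (axis times angle).
In Python, from workcell import * gives the robot as it stands. The module is installed in compiled form; this text tells all that it offers.
- The arm moves only by the tool apply_moves, never from a script. Its arguments are lists of equal length, an entry for each row: "fingers": the opening, from 0 (shut) to 1 (fully open); "travel": the shift along the tool's x, y, z normalised to -1 to 1, where 1 is 0.05 m, a list of three; "rotation": the turn, a rotation vector about the tool's x, y, z normalised to -1 to 1, where 1 is 6 degrees, a list of three. In form: {"fingers": [fingers, ...], "travel": [[dx, dy, dz], ...], "rotation": [[ax, ay, az], ...]}. A call has 1 to 12 rows; each row shifts and turns the commanded pose from where the row before left it, along the tool's axes as they then stand; what a row does not reach is not made up. A row lasts 1/10 s, in which the tool goes at most 50 mm and 8.59 degrees, less where a joint would pass 70% of its speed; a pose out of reach is approached as far as the arm can. A call with a number of a shift or a turn outside -1 to 1 is refused whole. A call with a gripper value outside its range is refused whole. The fingers move at their own pace and stop on an object; "newtons" is the grip in N (left out, the last holds). Time passes only in rows, so rows that do not move let the fingers close. It gives the time, the measured TCP pose, the force, the opening and the grip force at its end, in the units of the state.
- read_state(): the state, without advancing time (a new reading comes with each control period).
- read_camera(name): name is "side" or "top" or "wrist"; returns a dict with "image" (384x512x3 uint8, red, green, blue), "fx", "fy", "cx", "cy" (pixels), "extrinsics" (4x4, takes a point from world to camera coordinates). Camera axes: x right, y down, z forward; pixel columns grow to the right and rows downward; lengths in m; the calibration is good to about 2 mm. A picture is of the moment at which its call begins. There is no depth.
- finish_job(): hands the job in; it is judged then, once.
Trained networks look in the newest picture that a camera, given by its name, has taken for a name from the list of things; names that differ only in an ending like _2 or _b are one class to them, and where a whole thing is asked for, a point or a joint stands for the part that bears it (a point fixed in the world has none). Each returns a list of dicts, best first, with "p" (0 to 1); they miss things now and then, are a little off and sometimes report something else, mostly with a low value. They report only what shows in the picture. A call takes as long as a camera call. They do not tell look-alikes from the thing itself.
- regions_of(camera, name): "mask" (384x512 bool, what is visible of it) and "bbox" ([left, top, width, height] in pixels, round what is visible of it).
- tip_of(camera, name): "location" ([column, row] in pixels: a listed point, or the origin of a listed thing).
The state is a dict: "time": time; "q": joint angles; "joint_vel": joint speeds; "joint_torque": joint torques, N m; "tool_pos": TCP position; "tcp_rot": TCP orientation; "wrist_force": force on the tool from outside, world axes, zero at the start; "torque": the same for the moment, N m; "width": opening from 0.0 (shut) to 1.0 (fully open); "grip_force": force on a finger pad.
Only numpy, scipy, OpenCV 4.12 (cv2) and the standard library are available. Lean on these libraries where they do the work, as an engineer would, in place of code of your own. Each camera call takes 0.05 s, during which the arm holds its last target. There are 200 camera calls.

## Working session

There is one attempt and no reset: what is moved stays moved. The work goes in short steps, Python scripts to look and compute and a tool call to move; the robot and the scene stay as the last step left them, time stands still between calls to the robot, and variables do not carry over. Pictures are saved under pics/ and viewed, at most 10 in all, crops included, and the job is handed in when it is done.

Besides the shell and the picture viewer there is one more tool, called in YAML: its name, and indented under it one key for each argument. apply_moves: Moves the arm, as the interface text tells. Scaled input: -1 to 1 covers 0.05 m each way for a shift and 6 degrees each way for a turn. Its arguments: {"type":"object","properties":{"fingers":{"type":"array","items":{"type":"number"}},"travel":{"type":"array","items":{"type":"array","items":{"type":"number"}}},"rotation":{"type":"array","items":{"type":"array","items":{"type":"number"}}},"newtons":{"type":"number"}},"required":["fingers","travel","rotation"]}

```bash
mkdir -p pics; cat > h.py <<'E'
from workcell import *
import numpy as np, cv2
def cast(c,px,z):
    E=c["extrinsics"];R,t=E[:3,:3],E[:3,3]
    d=R.T@np.array([(px[0]-c["cx"])/c["fx"],(px[1]-c["cy"])/c["fy"],1.]);o=-R.T@t
    return (o+d*(z-o[2])/d[2])
def proj(c,p):
    E=c["extrinsics"];q=E[:3,:3]@np.asarray(p,float)+E[:3,3]
    return np.array([c["fx"]*q[0]/q[2]+c["cx"],c["fy"]*q[1]/q[2]+c["cy"]])
def save(c,n): cv2.imwrite("pics/"+n,cv2.cvtColor(c["image"],cv2.COLOR_RGB2BGR))
E
python3 - <<'E'
from h import *
np.set_printoptions(precision=3,suppress=True)
s=read_state();print(s["time"],s["tool_pos"],s["tcp_rot"])
H=dict(bay_stop=.0,bay_cover=.06,housing=.2,tray_end=.044,tray_open_edge=.01,tray=0,cartridge_1=0,gate_hinge=.028,gate_tip=.028,load_button_top=.05,analyser=0,tube_rack=0,reagent_bottle=0,wipes_box=0)
for n in("top","side"):
    c=read_camera(n);save(c,n+"0.png");E=c["extrinsics"];print(n,-E[:3,:3].T@E[:3,3])
    for k,z in H.items():
        for r in tip_of(n,k)[:3]:print(k,np.round(r["p"],2),np.round(r["location"]),cast(c,r["location"],z))
a=cv2.imread("pics/top0.png");b=cv2.imread("pics/side0.png");cv2.imwrite("pics/both.png",cv2.resize(np.vstack([a,b]),None,fx=.78,fy=.78))
E
```

```text
0.0 [0.224 0.636 0.23 ] [-0.53  -3.096  0.003]
top [ 0.425 -0.217  1.233]
bay_stop 0.56 [145. 187.] [0.539 0.114 0.   ]
bay_stop 0.33 [254. 105.] [ 0.763 -0.193  0.   ]
bay_cover 0.82 [192. 184.] [ 0.538 -0.029  0.06 ]
bay_cover 0.6 [261. 200.] [ 0.495 -0.21   0.06 ]
bay_cover 0.48 [197. 100.] [ 0.765 -0.041  0.06 ]
housing 0.92 [106. 174.] [0.552 0.149 0.2  ]
housing 0.67 [325. 118.] [ 0.674 -0.361  0.2  ]
tray_end 0.96 [286. 199.] [ 0.496 -0.275  0.044]
tray_end 0.69 [384. 210.] [ 0.465 -0.532  0.044]
tray_end 0.61 [363. 136.] [ 0.661 -0.482  0.044]
tray_open_edge 0.97 [394. 124.] [ 0.701 -0.574  0.01 ]
tray_open_edge 0.96 [315. 292.] [ 0.249 -0.349  0.01 ]
tray_open_edge 0.78 [359. 236.] [ 0.395 -0.471  0.01 ]
tray 0.97 [302. 306.] [ 0.209 -0.315  0.   ]
tray 0.92 [390. 142.] [ 0.653 -0.567  0.   ]
tray 0.78 [260. 204.] [ 0.487 -0.206  0.   ]
cartridge_1 0.87 [242. 210.] [ 0.471 -0.157  0.   ]
cartridge_1 0.84 [272. 208.] [ 0.476 -0.239  0.   ]
cartridge_1 0.75 [256. 217.] [ 0.451 -0.195  0.   ]
load_button_top 0.72 [321. 119.] [ 0.708 -0.37   0.05 ]
load_button_top 0.63 [172. 225
[... 758 characters left out ...]
en_edge 0.62 [175. 290.] [ 0.258 -0.346  0.01 ]
tray 0.83 [258. 228.] [ 0.496 -0.198  0.   ]
tray 0.7 [260. 316.] [ 0.444 -0.45   0.   ]
tray 0.67 [358. 339.] [ 0.646 -0.55  -0.   ]
cartridge_1 0.79 [256. 240.] [ 0.482 -0.236  0.   ]
cartridge_1 0.62 [242. 227.] [ 0.455 -0.186  0.   ]
gate_hinge 0.58 [290. 180.] [ 0.622 -0.066  0.028]
gate_tip 0.91 [306. 221.] [ 0.621 -0.223  0.028]
load_button_top 0.18 [339. 172.] [ 0.76  -0.085  0.05 ]
analyser 0.32 [338. 174.] [ 0.779 -0.047  0.   ]
tube_rack 0.66 [350. 210.] [ 0.764 -0.19   0.   ]
reagent_bottle 0.78 [341. 173.] [ 0.789 -0.045  0.   ]
reagent_bottle 0.48 [262. 243.] [ 0.496 -0.247 -0.   ]
wipes_box 0.97 [358. 267.] [ 0.716 -0.372 -0.   ]
```

View pics/top0.png

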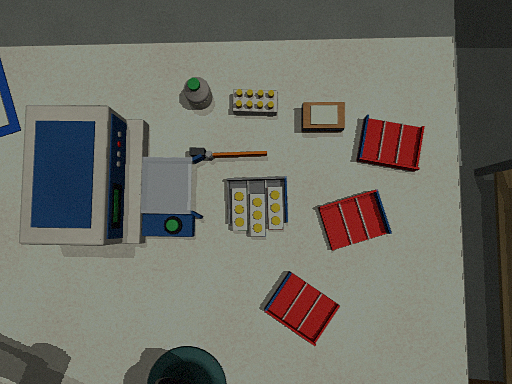

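View pics/side0.png

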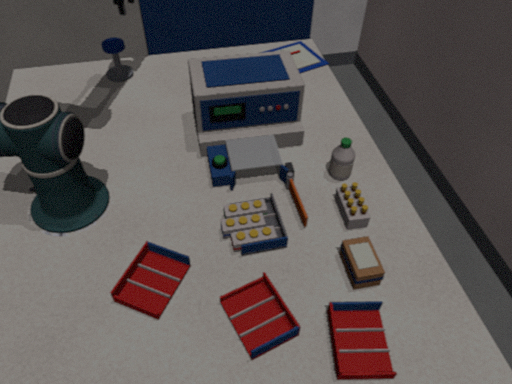

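The top view shows the bay around (170,190) px, the button at (173,225), the orange gate running from (200,154) to (266,153), and the grey tray at (257,205) with its blue end on the right. The three red trays are look-alikes. World axes match the analyser axes to within a small yaw. Next I zoom in to measure the yaw.

```bash
python3 - <<'E'
from h import *
c=read_camera("top");im=c["image"][135:250,130:300]
cv2.imwrite("pics/z.png",cv2.cvtColor(cv2.resize(im,None,fx=4.7,fy=4.7,interpolation=cv2.INTER_CUBIC),cv2.COLOR_RGB2BGR))
hsv=cv2.cvtColor(c["image"],cv2.COLOR_RGB2HSV)
np.set_printoptions(precision=4,suppress=True)
def ln(m,z,nm):
    ys,xs=np.nonzero(m);P=np.array([cast(c,(x,y),z)[:2] for x,y in zip(xs,ys)]);mu=P.mean(0)
    u,s,v=np.linalg.svd(P-mu);d=v[0];t=(P-mu)@d;print(nm,len(P),mu,"dir deg",np.degrees(np.arctan2(d[1],d[0])),"ends",mu+d*t.min(),mu+d*t.max())
H,S,V=[hsv[...,i].astype(int) for i in range(3)]
def box(x0,x1,y0,y1):
    m=np.zeros(H.shape,bool);m[y0:y1,x0:x1]=1;return m
ln((H<18)&(S>120)&(V>80)&box(195,275,140,165),.049,"gate")
b=(H>100)&(H<125)&(S>120)
ln(b&box(280,295,172,225),.044,"end panel")
g=(H>45)&(H<85)&(S>120)&(V>60)&box(160,187,212,240);ln(g,.052,"button")
yel=(H>20)&(H<35)&(S>120)&box(225,290,180,240)
n,l,st,ce=cv2.connectedComponentsWithStats(yel.astype(np.uint8))
for i in range(1,n):
    if st[i,4]>15: print("cap",st[i,4],ce[i],cast(c,ce[i],.048)[:2])
s=read_camera("side")
for n in("load_button_top","bay_cover"):print(n,[(r["p"],cast(s,r["location"],.06)) for r in tip_of("side",n)[:2]])
h=cv2.cvtColor(s["image"],cv2.COLOR_RGB2HSV);H2,S2,V2=[h[...,i].astype(int) for i in range(3)]
m=(H2>45)&(H2<85)&(S2>120)&(V2>60)&box(205,235,148,170);ys,xs=np.nonzero(m);print("side button",xs.mean(),ys.mean(),cast(s,(xs.mean(),ys.mean()),.052))
E
```

```text
gate 147 [ 0.6212 -0.1532] dir deg 91.28024729268465 ends [ 0.6228 -0.2238] [ 0.6196 -0.0797]
end panel 95 [ 0.4952 -0.2735] dir deg -179.050991751039 ends [ 0.5526 -0.2726] [ 0.4385 -0.2745]
button 110 [0.4324 0.0278] dir deg -79.89492862987274 ends [0.4297 0.0429] [0.4351 0.0128]
cap 61 [274.5574 194.541 ] [ 0.5087 -0.2446]
cap 62 [238.629  195.9355] [ 0.5064 -0.1495]
cap 65 [256.9846 201.8   ] [ 0.4902 -0.1979]
cap 63 [275.1111 207.3333] [ 0.4749 -0.2455]
cap 64 [238.9375 208.8438] [ 0.4723 -0.1499]
cap 59 [257.1864 214.5593] [ 0.4565 -0.1979]
cap 60 [275.5167 220.1333] [ 0.4411 -0.246 ]
cap 61 [239.1311 221.6066] [ 0.4386 -0.1501]
cap 62 [257.2903 227.3871] [ 0.4227 -0.1977]
load_button_top [(0.46, array([ 0.4594, -0.1924,  0.06  ])), (0.42, array([0.4293, 0.0268, 0.06  ]))]
bay_cover [(0.81, array([ 0.5469, -0.0209,  0.06  ]))]
side button 219.044776119403 158.49253731343285 [0.4319 0.0389 0.052 ]
```

View pics/z.png

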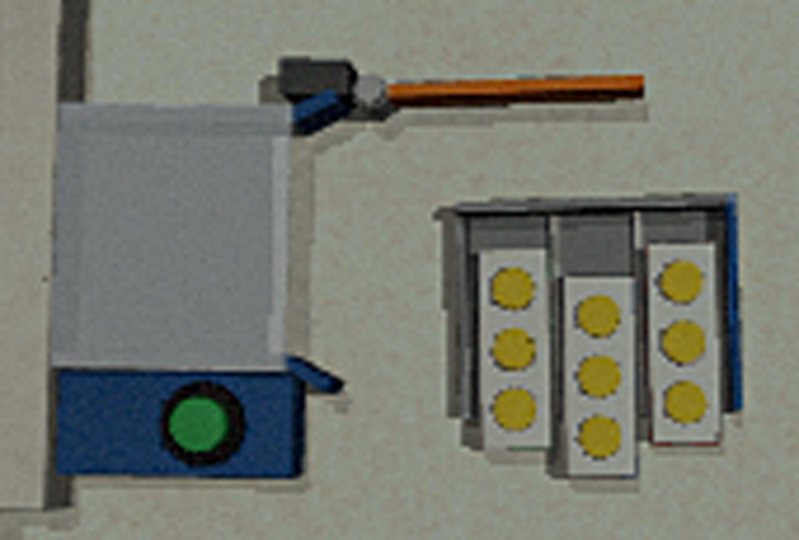

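The zoom shows the tray slightly yawed (about 1°), with the cartridges sticking out on the -x side, the middle one furthest. I cast a few analyser edges to get its yaw.

```bash
python3 - <<'E'
from h import *
np.set_printoptions(precision=4,suppress=True)
c=read_camera("top")
print(c["extrinsics"][:3,:3],c["fx"])
for nm,p,z in [("coverTL",(60,103),.06),("coverTR",(290,103),.06),("coverBR",(290,368),.06),("coverBL",(55,367),.06),("conBL",(57,472),.045),("conBR",(301,477),.045),("conTR",(303,376),.045),("hinge",(370,93),.05),("trayFenceL",(440,210),.044),("trayFenceR",(736,195),.044),("open1",(741,411),.044)]:
    print(nm,cast(c,(130+p[0]/4.7-.4,135+p[1]/4.7-.4),z)[:2])
g=cv2.cvtColor(c["image"],cv2.COLOR_RGB2GRAY)
for k in cv2.createLineSegmentDetector().detect(g)[0][:,0]:
    a,b=k[:2],k[2:]
    if np.linalg.norm(a-b)>22 and 20<min(a[0],b[0]) and max(a[0],b[0])<210 and 95<min(a[1],b[1]) and max(a[1],b[1])<250:
        A,B=cast(c,a,.05),cast(c,b,.05);d=np.degrees(np.arctan2(B[1]-A[1],B[0]-A[0]));print(np.round(k),"deg mod90",(d+45)%90-45)
E
```

```text
[[-0.0135 -0.9996 -0.0246]
 [-0.9978  0.015  -0.0642]
 [ 0.0645  0.0237 -0.9976]] 449.22418505960866
coverTL [0.6141 0.1038]
coverTR [ 0.6119 -0.0263]
coverBR [ 0.463  -0.0256]
coverBL [0.4654 0.1063]
conBL [0.4066 0.1091]
conBR [ 0.402  -0.0291]
conTR [ 0.4588 -0.0305]
hinge [ 0.6184 -0.0701]
trayFenceL [ 0.5518 -0.1087]
trayFenceR [ 0.5576 -0.2763]
open1 [ 0.4357 -0.2769]
[125. 164. 122. 241.] deg mod90 -1.8381382585251629
[ 95. 122.  91. 227.] deg mod90 -1.705700809516884
[127. 119. 126. 163.] deg mod90 -0.5907250687250496
[ 36. 120.  94. 121.] deg mod90 -1.5875697188977256
[153. 213. 189. 214.] deg mod90 -1.9843568082153666
[ 30. 226.  35. 121.] deg mod90 -1.6721991332505368
[ 89. 228.  29. 227.] deg mod90 -1.6226781070909624
[139. 242. 140. 196.] deg mod90 -1.0325515482389989
[123. 243.  91. 246.] deg mod90 5.832502058918976
[149. 126. 148. 157.] deg mod90 -1.2312511458960103
[182. 236. 147. 236.] deg mod90 -1.3738278439601004
[140. 193. 143. 121.] deg mod90 -2.229321514456444
[104. 243. 109. 107.] deg mod90 -1.583423232948057
[ 68. 245.  22. 244.] deg mod90 -1.1187051501665053
[ 27. 104.  98. 104.] deg mod90 -0.8422855469668775
[ 21. 242. 101. 243.] deg mod90 -1.9202888395928142
[113. 191. 113. 219.] deg mod90 -1.1921487176317385
[104. 106.  56. 106.] deg mod90 -1.5853200927220428
[197. 169. 195. 209.] deg mod90 -2.307557348546851
[151. 156. 183. 157.] deg mod90 -2.02408200783087
[116. 221. 118. 191.] deg mod90 -2.1092408395520295
[129. 167. 127. 241.] deg mod90 -1.31476724033638
[190. 207. 191. 166.] deg mod90 -1.414080195002441
[188. 164. 187. 208.] deg mod90 -1.4376748605093894
[ 27. 107.  25. 147.] deg mod90 -1.7459224503374458
```

apply_moves:
  fingers: [0,0,0,0,0,0,0,0,0,0,0,0]
  travel:
    - [0,0,-0.4]
    - [0,0,-0.4]
    - [0,0,-0.4]
    - [-0.26,-0.95,0]
    - [-0.26,-0.95,0]
    - [-0.26,-0.95,0]
    - [-0.26,-0.95,0]
    - [-0.26,-0.95,0]
    - [-0.26,-0.95,0]
    - [-0.26,-0.95,0]
    - [-0.26,-0.95,0]
    - [-0.26,-0.95,0]
  rotation:
    - [0,0,-0.99]
    - [0,0,-0.99]
    - [0,0,-0.99]
    - [0,0,0]
    - [0,0,0]
    - [0,0,0]
    - [0,0,0]
    - [0,0,0]
    - [0,0,0]
    - [0,0,0]
    - [0,0,0]
    - [0,0,0]

```text
time: 2.95
tool_pos: [0.3294, 0.2043, 0.2916]
tcp_rot: [0.042, 3.14, 0.001]
wrist_force: [0.5, 0.1, 0.0]
width: -0.002
grip_force: 0.0
```

apply_moves:
  fingers: [0,0,0,0,0,0,0,0,0,0,0,0]
  travel:
    - [-0.6,-1,0]
    - [-0.6,-1,0]
    - [-0.6,-1,0]
    - [0,-1,0]
    - [0,-1,0]
    - [0,-1,0]
    - [0,-1,0]
    - [0,-1,0]
    - [0.4,-0.1,1]
    - [0.4,0,1]
    - [0,0,1]
    - [0,0,0]
  rotation:
    - [0,0,0]
    - [0,0,0]
    - [0,0,0]
    - [0,0,0]
    - [0,0,0]
    - [0,0,0]
    - [0,0,0]
    - [0,0,0]
    - [0,0,0]
    - [0,0,0]
    - [0,0,0]
    - [0,0,0]

```text
time: 4.15
tool_pos: [0.3525, -0.175, 0.1417]
tcp_rot: [-0.045, -3.128, -0.011]
wrist_force: [-0.9, -0.4, -0.5]
width: 0.0
grip_force: 0.0
```

apply_moves:
  fingers: [0,0,0,0,0]
  travel:
    - [-0.2,-0.4,0.4]
    - [0,0,0.9]
    - [0,0,0.9]
    - [0,0,0]
    - [0,0,0]
  rotation:
    - [0,0,0]
    - [0,0,0]
    - [0,0,0]
    - [0,0,0]
    - [0,0,0]

```text
time: 4.65
tool_pos: [0.3695, -0.1989, 0.0403]
tcp_rot: [0.043, 3.141, -0.0]
wrist_force: [1.8, 0.5, 1.1]
width: 0.0
grip_force: 0.0
```

apply_moves:
  fingers: [0,0,0,0,0,0,0,0,0,0]
  travel:
    - [0,0,0.36]
    - [-0.2,0,0]
    - [-0.16,0,0]
    - [-0.16,0,0]
    - [-0.16,0,0]
    - [-0.16,0,0]
    - [-0.16,0,0]
    - [-0.12,0,0]
    - [0,0,0]
    - [0,0,0]
  rotation:
    - [0,0,0]
    - [0,0,0]
    - [0,0,0]
    - [0,0,0]
    - [0,0,0]
    - [0,0,0]
    - [0,0,0]
    - [0,0,0]
    - [0,0,0]
    - [0,0,0]

```text
time: 5.65
tool_pos: [0.4245, -0.1999, 0.0205]
tcp_rot: [0.043, 3.141, 0.0]
wrist_force: [-0.1, 0.5, -0.5]
width: -0.001
grip_force: 0.0
```

```bash
cat > caps.py <<'E'
from h import *
np.set_printoptions(precision=4,suppress=True)
def caps(c):
    hsv=cv2.cvtColor(c["image"],cv2.COLOR_RGB2HSV)
    m=cv2.inRange(hsv,(20,120,60),(35,255,255));m[:130]=0;m[270:]=0;m[:,:130]=0;m[:,300:]=0
    n,l,st,ce=cv2.connectedComponentsWithStats(m)
    for i in range(1,n):
        if st[i,4]>15: print("cap",st[i,4],cast(c,ce[i],.048)[:2])
    b=cv2.inRange(hsv,(100,120,20),(125,255,255))
    return b
if __name__=="__main__":
    c=read_camera("top");caps(c);im=c["image"][135:270,130:300];cv2.imwrite("pics/t.png",cv2.cvtColor(cv2.resize(im,None,fx=4.4,fy=4.4),cv2.COLOR_RGB2BGR));print(read_state()["wrist_force"],read_state()["tool_pos"])
E
python3 caps.py
```

```text
cap 65 [ 0.5273 -0.1983]
cap 61 [ 0.5087 -0.2446]
cap 30 [ 0.5109 -0.1471]
cap 56 [ 0.4944 -0.1989]
cap 63 [ 0.4749 -0.2455]
[-0.1511 -0.3421  0.4408] [ 0.4243 -0.1999  0.0205]
```

apply_moves:
  fingers: [0,1,1,1,1,1,1]
  travel:
    - [0.5,0,0]
    - [0.34,0.02,0]
    - [0,0,0]
    - [0,0,0]
    - [0,0,0]
    - [0,0,0.2]
    - [0,0,0]
  rotation:
    - [0,0,0]
    - [0,0,0]
    - [0,0,0]
    - [0,0,0]
    - [0,0,0]
    - [0,0,0]
    - [0,0,0]

```text
time: 6.4
tool_pos: [0.382, -0.1974, 0.0095]
tcp_rot: [-0.043, -3.14, -0.001]
wrist_force: [0.3, 0.5, 0.2]
width: 0.995
grip_force: 0.0
```

apply_moves:
  fingers: [1,1,1,1,1,1,1,1,1,1]
  travel:
    - [-0.1,0,0]
    - [-0.12,0,0]
    - [-0.12,0,0]
    - [-0.12,0,0]
    - [-0.12,0,0]
    - [-0.12,0,0]
    - [-0.1,0,0]
    - [-0.06,0,0]
    - [0,0,0]
    - [0,0,0]
  rotation:
    - [0,0,0]
    - [0,0,0]
    - [0,0,0]
    - [0,0,0]
    - [0,0,0]
    - [0,0,0]
    - [0,0,0]
    - [0,0,0]
    - [0,0,0]
    - [0,0,0]

```text
time: 7.4
tool_pos: [0.4251, -0.1989, 0.0105]
tcp_rot: [-0.043, -3.141, -0.0]
wrist_force: [-2.8, 0.4, 1.0]
width: 1.001
grip_force: 1.3
```

```bash
python3 caps.py
```

```text
cap 60 [ 0.5275 -0.1494]
cap 62 [ 0.5277 -0.1986]
cap 61 [ 0.5251 -0.2457]
cap 60 [ 0.4944 -0.1988]
cap 64 [ 0.4912 -0.2458]
cap 28 [ 0.4628 -0.2478]
[-1.8437  0.6314  1.4106] [ 0.4251 -0.1989  0.0105]
```

View pics/t.png

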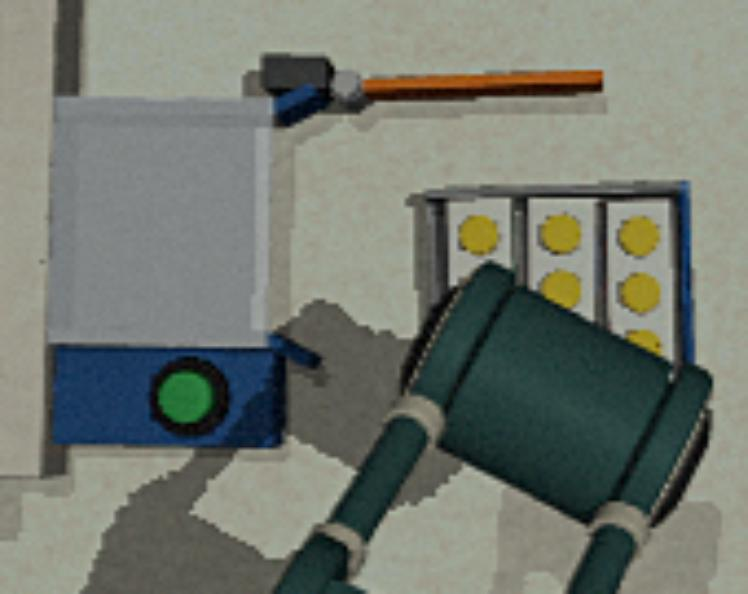

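All three cartridges are against the fence. I keep pushing the tray about 36 mm in +x, onto the bay's axis.

apply_moves:
  fingers: [1,1,1,1,1,1,1,1,1,1,1,1]
  travel:
    - [-0.05,0,0]
    - [-0.08,0,0]
    - [-0.08,0,0]
    - [-0.08,0,0]
    - [-0.08,0,0]
    - [-0.08,0,0]
    - [-0.08,0,0]
    - [-0.08,0,0]
    - [-0.06,0,0]
    - [-0.04,0,0]
    - [-0.02,0,0]
    - [0,0,0]
  rotation:
    - [0,0,0]
    - [0,0,0]
    - [0,0,0]
    - [0,0,0]
    - [0,0,0]
    - [0,0,0]
    - [0,0,0]
    - [0,0,0]
    - [0,0,0]
    - [0,0,0]
    - [0,0,0]
    - [0,0,0]

```text
time: 8.65
tool_pos: [0.4595, -0.1993, 0.0098]
tcp_rot: [-0.044, -3.137, -0.003]
wrist_force: [-6.6, 0.1, 3.2]
width: 1.004
grip_force: 3.5
```

apply_moves:
  fingers: [1,1,1,1]
  travel:
    - [0.2,0,0]
    - [0.8,0,0]
    - [0.2,0,-1]
    - [0,0,-1]
  rotation:
    - [0,0,0]
    - [0,0,0]
    - [0,0,0]
    - [0,0,0]

```text
time: 9.05
tool_pos: [0.3974, -0.1964, 0.1075]
tcp_rot: [-0.046, -3.135, -0.006]
wrist_force: [2.7, -1.2, 0.6]
width: 1.0
grip_force: 0.0
```

```bash
python3 caps.py
```

```text
cap 63 [ 0.5621 -0.1534]
cap 62 [ 0.5595 -0.25  ]
cap 61 [ 0.5597 -0.2028]
cap 63 [ 0.5281 -0.1525]
cap 64 [ 0.5262 -0.2015]
cap 62 [ 0.5254 -0.2487]
cap 60 [ 0.4942 -0.152 ]
cap 63 [ 0.4921 -0.1994]
cap 65 [ 0.4912 -0.2477]
[ 3.4187 -1.1986  5.38  ] [ 0.4054 -0.2006  0.1184]
```

```bash
python3 -c "
from workcell import *
s=read_state();print(s['q'],s['time'])"
```

```text
[-5.14912647e-01 -6.81741894e-02  2.18770666e+00  5.63353679e-04
  1.01008915e+00 -2.05710616e+00] 9.1
```

apply_moves:
  fingers: [1,1,1,1,1,1,1,1,1,1,1,1]
  travel:
    - [0,0,0]
    - [0,0,0]
    - [0,0,0]
    - [0,0,0]
    - [0,0,0]
    - [0,0,0]
    - [0,0,0]
    - [0,0,0]
    - [0,0,0]
    - [0,0,0]
    - [0,0,0]
    - [0,0,0]
  rotation:
    - [0,0,1]
    - [0,0,1]
    - [0,0,1]
    - [0,0,1]
    - [0,0,1]
    - [0,0,1]
    - [0,0,1]
    - [0,0,1]
    - [0,0,1]
    - [0,0,1]
    - [0,0,1]
    - [0,0,1]

```text
time: 10.3
tool_pos: [0.4029, -0.1988, 0.11]
tcp_rot: [1.886, 2.509, 0.001]
wrist_force: [0.8, 0.5, 0.5]
width: 1.0
grip_force: 0.0
```

apply_moves:
  fingers: [1,1,1,1,1,1,1,1]
  travel:
    - [0,0,0]
    - [0,0,0]
    - [0,0,0]
    - [-0.75,0.82,0]
    - [-0.75,0.82,0]
    - [-0.75,0.82,0]
    - [0,0,0]
    - [0,0,0]
  rotation:
    - [0,0,1]
    - [0,0,1]
    - [0,0,1]
    - [0,0,0]
    - [0,0,0]
    - [0,0,0]
    - [0,0,0]
    - [0,0,0]

```text
time: 11.1
tool_pos: [0.5106, -0.3035, 0.1091]
tcp_rot: [2.253, 2.189, 0.001]
wrist_force: [-1.2, -0.6, 0.4]
width: 0.996
grip_force: 0.0
```

apply_moves:
  fingers: [1,1,1,1,1]
  travel:
    - [-0.2,0.28,0]
    - [0,0,0.7]
    - [0,0,0.7]
    - [0,0,0.58]
    - [0,0,0]
  rotation:
    - [0,0,0]
    - [0,0,0]
    - [0,0,0]
    - [0,0,0]
    - [0,0,0]

```text
time: 11.6
tool_pos: [0.5189, -0.3095, 0.0063]
tcp_rot: [-2.245, -2.184, 0.003]
wrist_force: [-1.1, 0.8, -0.6]
width: 1.003
grip_force: 0.0
```

```bash
python3 caps.py
```

```text
cap 63 [ 0.5623 -0.1535]
cap 57 [ 0.5601 -0.2031]
cap 29 [ 0.5619 -0.2452]
cap 60 [ 0.5284 -0.153 ]
cap 63 [ 0.5261 -0.2016]
cap 61 [ 0.4943 -0.1519]
cap 33 [ 0.4939 -0.1956]
cap 56 [ 0.491  -0.2491]
[ 1.2924 -0.4669  0.3596] [ 0.5208 -0.3108  0.0088]
```

View pics/t.png

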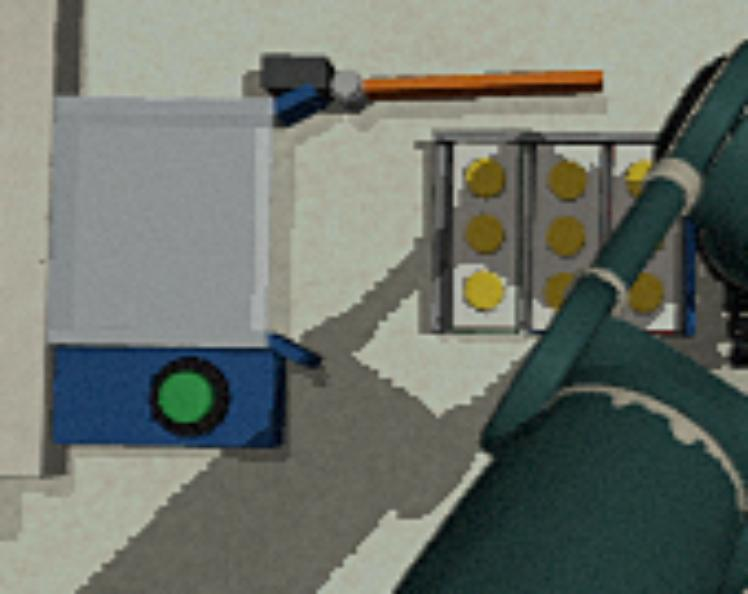

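apply_moves:
  fingers: [1,1,1,1,1,1,1,1,1,1]
  travel:
    - [0.3,0,0]
    - [0.1,0,0]
    - [0.16,0.02,0]
    - [0.18,0.02,0]
    - [0.18,0.02,0]
    - [0.18,0.01,0]
    - [0.18,0.01,0]
    - [0.18,0,0]
    - [0.1,0,0]
    - [0,0,0]
  rotation:
    - [0,0,0]
    - [0,0,0]
    - [0,0,0]
    - [0,0,0]
    - [0,0,0]
    - [0,0,0]
    - [0,0,0]
    - [0,0,0]
    - [0,0,0]
    - [0,0,0]

```text
time: 12.65
tool_pos: [0.5317, -0.2357, 0.0128]
tcp_rot: [2.248, 2.188, 0.002]
wrist_force: [1.0, -2.8, 1.3]
width: 0.998
grip_force: 1.3
```

```bash
python3 caps.py
```

```text
cap 59 [ 0.5679 -0.0995]
cap 16 [ 0.5703 -0.1424]
cap 61 [ 0.5336 -0.0988]
cap 22 [ 0.526 -0.192]
cap 42 [ 0.5023 -0.095 ]
cap 51 [ 0.4973 -0.1474]
cap 61 [ 0.4973 -0.1938]
[ 0.1702 -3.6064  1.3632] [ 0.5315 -0.2357  0.0126]
```

View pics/t.png

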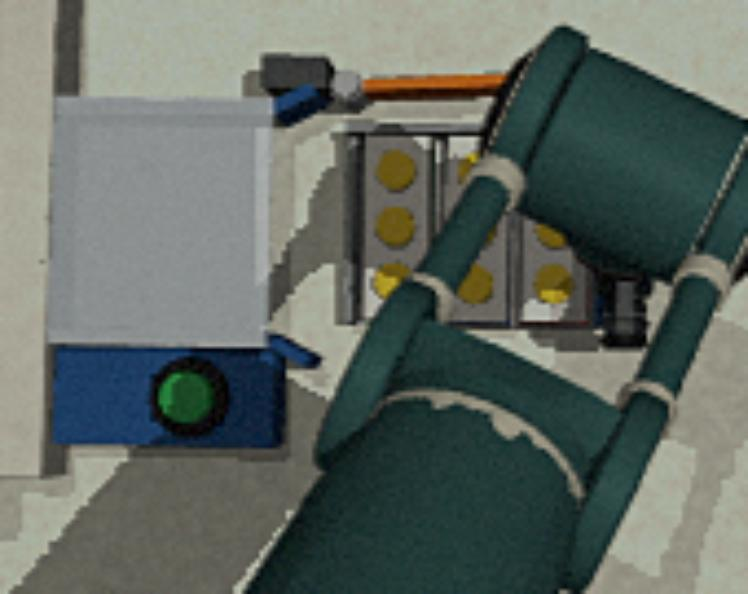

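The tray is on the bay axis, about 1 mm off, and square. I slide it in.

apply_moves:
  fingers: [1,1,1,1,1,1,1,1,1,1,1,1]
  travel:
    - [0.1,0,0]
    - [0.18,0,0]
    - [0.18,0,0]
    - [0.18,0,0]
    - [0.18,0,0]
    - [0.18,0,0]
    - [0.18,0,0]
    - [0.18,0,0]
    - [0.18,0,0]
    - [0.18,0,0]
    - [0.18,0,0]
    - [0.18,0,0]
  rotation:
    - [0,0,0]
    - [0,0,0]
    - [0,0,0]
    - [0,0,0]
    - [0,0,0]
    - [0,0,0]
    - [0,0,0]
    - [0,0,0]
    - [0,0,0]
    - [0,0,0]
    - [0,0,0]
    - [0,0,0]

```text
time: 13.9
tool_pos: [0.5345, -0.133, 0.0125]
tcp_rot: [2.248, 2.187, 0.0]
wrist_force: [0.3, -8.9, 5.0]
width: 0.997
grip_force: 4.5
```

apply_moves:
  fingers: [1,1,1,1,1,1,1,1,1]
  travel:
    - [0.16,0,0]
    - [0.16,0,0]
    - [0.16,0,0]
    - [0.16,0,0]
    - [0.16,0,0]
    - [0.16,0,0]
    - [0.12,0,0]
    - [0.06,0,0]
    - [0.02,0,0]
  rotation:
    - [0,0,0]
    - [0,0,0]
    - [0,0,0]
    - [0,0,0]
    - [0,0,0]
    - [0,0,0]
    - [0,0,0]
    - [0,0,0]
    - [0,0,0]

```text
time: 14.8
tool_pos: [0.536, -0.0749, 0.0125]
tcp_rot: [2.247, 2.188, 0.001]
wrist_force: [-0.5, -9.9, 6.5]
width: 1.002
grip_force: 4.8
```

apply_moves:
  fingers: [1,1,1,1]
  travel:
    - [0.06,0,0]
    - [0.06,0,0]
    - [0.06,0,0]
    - [0,0,0]
  rotation:
    - [0,0,0]
    - [0,0,0]
    - [0,0,0]
    - [0,0,0]

```text
time: 15.2
tool_pos: [0.5363, -0.0658, 0.0125]
tcp_rot: [2.248, 2.188, 0.001]
wrist_force: [-0.4, -8.4, 5.9]
width: 1.001
grip_force: 3.8
```

Force hasn't risen yet, so I push in small steps until it does.

apply_moves:
  fingers: [1,1,1,1]
  travel:
    - [0.04,0,0]
    - [0.04,0,0]
    - [0.04,0,0]
    - [0,0,0]
  rotation:
    - [0,0,0]
    - [0,0,0]
    - [0,0,0]
    - [0,0,0]

```text
time: 15.6
tool_pos: [0.5364, -0.0628, 0.0126]
tcp_rot: [2.245, 2.187, -0.004]
wrist_force: [-1.3, -21.2, 5.0]
width: 0.999
grip_force: 10.4
```

```bash
python3 caps.py; python3 - <<'E'
from h import *
c=read_camera("side");im=c["image"][110:230,190:330];cv2.imwrite("pics/s.png",cv2.cvtColor(cv2.resize(im,None,fx=5,fy=5),cv2.COLOR_RGB2BGR))
E
```

```text
cap 21 [ 0.5005 -0.0275]
[ -1.1412 -20.0885   5.322 ] [ 0.5364 -0.0628  0.0126]
```

View pics/s.png

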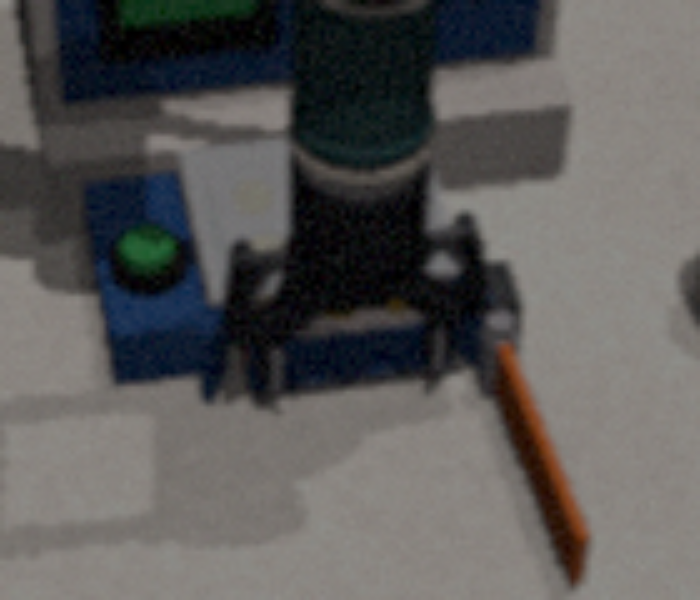

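The wrist force jumped to 21 N, so the tray is on the stop, with its blue end at the mouth and the cartridges under the cover. I back off and go round to the outer side of the gate.

apply_moves:
  fingers: [1,1,1,0,0,0,0,0,0,0]
  travel:
    - [-0.2,0,0]
    - [-0.6,0,0]
    - [-0.2,0,-0.9]
    - [0,0,-0.9]
    - [-0.6,0.7,0]
    - [-0.4,0.8,0]
    - [-0.4,0.8,0]
    - [0,0.4,0]
    - [0,0,0]
    - [0,0,0]
  rotation:
    - [0,0,0]
    - [0,0,0]
    - [0,0,0]
    - [0,0,0]
    - [0,0,0]
    - [0,0,0]
    - [0,0,0]
    - [0,0,0]
    - [0,0,0]
    - [0,0,0]

```text
time: 16.7
tool_pos: [0.6653, -0.1811, 0.0997]
tcp_rot: [-2.25, -2.189, 0.001]
wrist_force: [-0.3, 0.9, -0.1]
width: -0.005
grip_force: 0.0
```

```bash
python3 - <<'E'
from h import *
np.set_printoptions(precision=4,suppress=True)
c=read_camera("top");im=c["image"][120:250,130:290];cv2.imwrite("pics/g.png",cv2.cvtColor(cv2.resize(im,None,fx=4.4,fy=4.4),cv2.COLOR_RGB2BGR))
s=read_state();print(s["tool_pos"],s["width"],s["wrist_force"])
E
```

```text
[ 0.6647 -0.181   0.0997] -0.002710774317771133 [-0.0681  0.2914 -0.1228]
```

View pics/g.png

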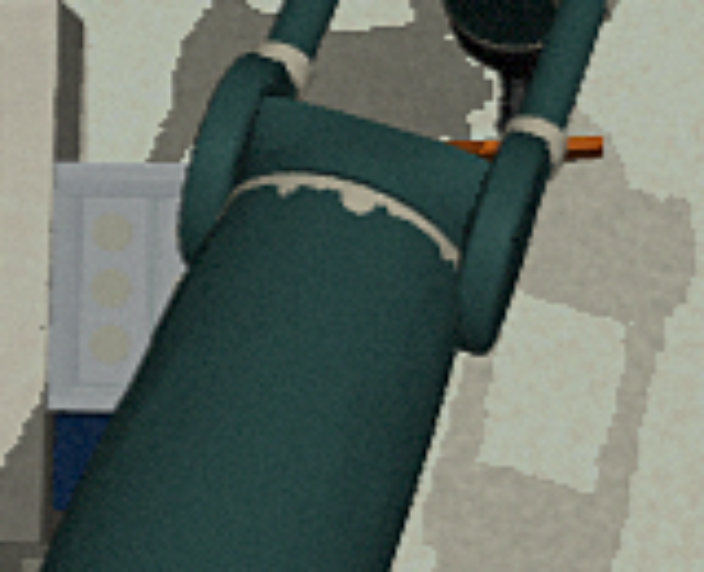

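apply_moves:
  fingers: [0,0,0,0,0,0,0,0,0,0,0]
  travel:
    - [0,0,0.75]
    - [0,0,0.75]
    - [0,0,0]
    - [-0.04,-0.28,0]
    - [-0.04,-0.28,0]
    - [-0.01,-0.27,0]
    - [-0.01,-0.27,0]
    - [-0.01,-0.27,0]
    - [0.09,-0.25,0]
    - [0.09,-0.25,0]
    - [0.09,-0.25,0]
  rotation:
    - [0,0,0]
    - [0,0,0]
    - [0,0,0]
    - [0,0,0]
    - [0,0,0]
    - [0,0,0]
    - [0,0,0]
    - [0,0,0]
    - [0,0,0]
    - [0,0,0]
    - [0,0,0]

```text
time: 17.85
tool_pos: [0.5596, -0.1705, 0.0259]
tcp_rot: [2.252, 2.19, 0.0]
wrist_force: [1.4, 0.6, -0.3]
width: -0.001
grip_force: 0.4
```

apply_moves:
  fingers: [0,0,0,0,0,0,0,0,0]
  travel:
    - [0.17,-0.21,0]
    - [0.17,-0.21,0]
    - [0.17,-0.21,0]
    - [0.22,-0.13,0]
    - [0.23,-0.13,0]
    - [0.23,-0.13,0]
    - [0.15,-0.05,0]
    - [0.1,-0.02,0]
    - [0,0,0]
  rotation:
    - [0,0,0]
    - [0,0,0]
    - [0,0,0]
    - [0,0,0]
    - [0,0,0]
    - [0,0,0]
    - [0,0,0]
    - [0,0,0]
    - [0,0,0]

```text
time: 18.75
tool_pos: [0.5079, -0.0967, 0.0256]
tcp_rot: [-2.251, -2.191, 0.0]
wrist_force: [-0.0, -0.0, 0.1]
width: 0.003
grip_force: 0.0
```

apply_moves:
  fingers: [0,0,0,0,0,0]
  travel:
    - [0.08,-0.02,0]
    - [0.08,0,0]
    - [0.06,0,0]
    - [0.04,0,0]
    - [0.04,0,0]
    - [0,0,0]
  rotation:
    - [0,0,0]
    - [0,0,0]
    - [0,0,0]
    - [0,0,0]
    - [0,0,0]
    - [0,0,0]

```text
time: 19.35
tool_pos: [0.5075, -0.0823, 0.0256]
tcp_rot: [-2.252, -2.19, -0.0]
wrist_force: [0.2, -0.5, -0.3]
width: -0.0
grip_force: 0.0
```

```bash
python3 - <<'E'
from h import *
c=read_camera("side");im=c["image"][110:230,190:330];cv2.imwrite("pics/s2.png",cv2.cvtColor(cv2.resize(im,None,fx=5,fy=5),cv2.COLOR_RGB2BGR))
print(read_state()["wrist_force"])
E
```

```text
[ 0.16219051 -0.29545212 -0.75238041]
```

View pics/s2.png

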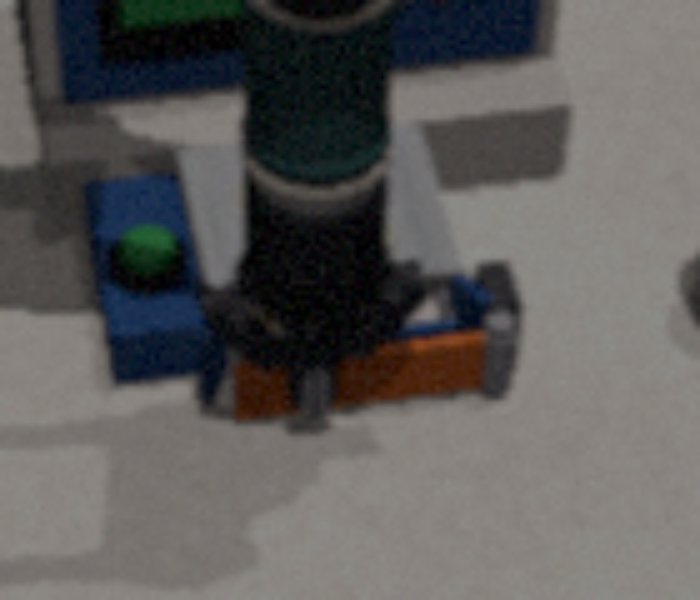

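The gate is nearly across the mouth. I keep pushing until there is resistance.

apply_moves:
  fingers: [0,0,0,0,0]
  travel:
    - [0.04,0,0]
    - [0.04,0,0]
    - [0.04,0,0]
    - [0,0,0]
    - [0,0,0]
  rotation:
    - [0,0,0]
    - [0,0,0]
    - [0,0,0]
    - [0,0,0]
    - [0,0,0]

```text
time: 19.9
tool_pos: [0.5076, -0.0807, 0.0258]
tcp_rot: [2.246, 2.19, -0.007]
wrist_force: [-0.8, -18.1, -1.7]
width: 0.0
grip_force: 8.8
```

apply_moves:
  fingers: [0,0,0,0,0,0,0,0,0]
  travel:
    - [-0.4,0,0]
    - [0,0,-0.9]
    - [0,0,-0.9]
    - [0,0,0]
    - [0.82,-0.52,0]
    - [0.82,-0.52,0]
    - [0.82,-0.52,0]
    - [0,0,0]
    - [0,0,0]
  rotation:
    - [0,0,0]
    - [0,0,0]
    - [0,0,0]
    - [0,0,0]
    - [0,0,0]
    - [0,0,0]
    - [0,0,0]
    - [0,0,0]
    - [0,0,0]

```text
time: 20.8
tool_pos: [0.432, 0.0294, 0.1154]
tcp_rot: [2.249, 2.193, 0.0]
wrist_force: [0.6, 0.8, 0.3]
width: -0.003
grip_force: 0.0
```

```bash
python3 - <<'E'
from h import *
np.set_printoptions(precision=4,suppress=True)
c=read_camera("top");im=c["image"][130:250,130:280];a=cv2.resize(im,None,fx=4,fy=4)
c2=read_camera("side");b=c2["image"][110:230,190:330];b=cv2.resize(b,None,fx=4,fy=4)
A=a[:, :400];B=b[:480,:390];cv2.imwrite("pics/b.png",cv2.cvtColor(np.hstack([A,B]),cv2.COLOR_RGB2BGR))
hsv=cv2.cvtColor(c["image"],cv2.COLOR_RGB2HSV);m=cv2.inRange(hsv,(0,120,80),(18,255,255));m[:140]=0;m[240:]=0;m[:,:180]=0;m[:,280:]=0
ys,xs=np.nonzero(m);P=np.array([cast(c,p,.049)[:2] for p in zip(xs,ys)])
if len(P)>10:print(len(P),P.min(0),P.max(0),np.polyfit(P[:,0],P[:,1],1))
print(read_state()["tool_pos"])
E
```

```text
175 [ 0.4651 -0.0766] [ 0.6089 -0.0628] [-0.0321 -0.0511]
[0.4332 0.0282 0.1158]
```

View pics/b.png

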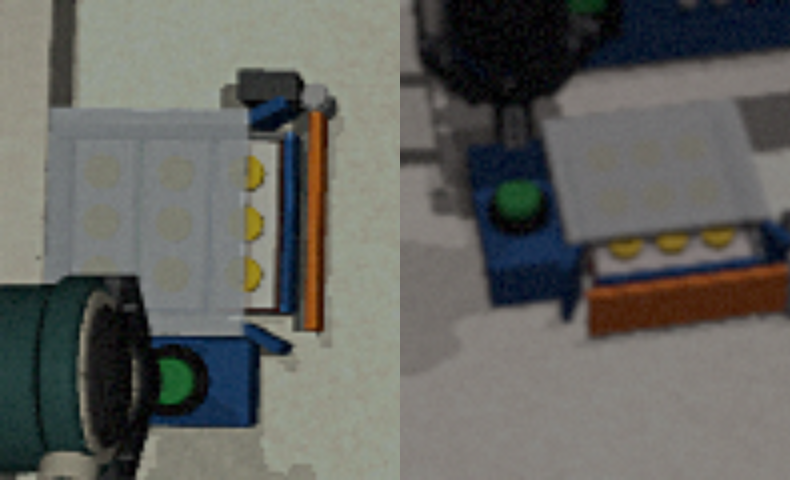

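The gate line matches the analyser's yaw (shut), and the tray and cartridges are home. The tool is over the button, so I press it.

apply_moves:
  fingers: [0,0,0,0,0,0]
  travel:
    - [-0.04,0,0.5]
    - [0,0,0.3]
    - [0,0,0.1]
    - [0,0,0.1]
    - [0,0,0.06]
    - [0,0,0]
  rotation:
    - [0,0,0]
    - [0,0,0]
    - [0,0,0]
    - [0,0,0]
    - [0,0,0]
    - [0,0,0]

```text
time: 21.5
tool_pos: [0.4331, 0.026, 0.0631]
tcp_rot: [2.252, 2.189, -0.0]
wrist_force: [-0.9, -2.7, 3.4]
width: 0.004
grip_force: 1.8
```

apply_moves:
  fingers: [0,0,0,0]
  travel:
    - [0,0,0.04]
    - [0,0,0.04]
    - [0,0,0.03]
    - [0,0,0]
  rotation:
    - [0,0,0]
    - [0,0,0]
    - [0,0,0]
    - [0,0,0]

```text
time: 21.9
tool_pos: [0.4336, 0.0263, 0.0606]
tcp_rot: [2.25, 2.19, -0.0]
wrist_force: [-11.5, -3.2, 27.9]
width: 0.0
grip_force: 13.8
```

```bash
cat > btn.py <<'E'
from h import *
c=read_camera("side");h=cv2.cvtColor(c["image"],cv2.COLOR_RGB2HSV);m=cv2.inRange(h,(45,110,40),(85,255,255));m[:145]=0;m[175:]=0;m[:,:205]=0;m[:,240:]=0
ys,xs=np.nonzero(m);print(len(xs),xs.mean(),ys.mean(),xs.min(),xs.max(),ys.min(),ys.max());s=read_state();print(s["time"],s["wrist_force"],s["tool_pos"],proj(c,s["tool_pos"]))
E
python3 btn.py
```

```text
33 218.9090909090909 161.96969696969697 214 224 160 164
21.95 [-10.94732542  -3.64691985  26.41686034] [0.43358054 0.02627535 0.06062847] [220.18081679 159.15937975]
```

apply_moves:
  fingers: [0,0,0,0]
  travel:
    - [0,0,-0.2]
    - [0,0,-0.8]
    - [0,0,-0.6]
    - [0,0,0]
  rotation:
    - [0,0,0]
    - [0,0,0]
    - [0,0,0]
    - [0,0,0]

```text
time: 22.35
tool_pos: [0.4368, 0.0271, 0.1422]
tcp_rot: [2.247, 2.186, 0.013]
wrist_force: [1.0, 0.7, -0.2]
width: -0.0
grip_force: 0.0
```

```bash
python3 btn.py
```

```text
82 219.0121951219512 158.78048780487805 214 224 154 163
22.4 [-0.1351185  -0.03516364 -0.20605823] [0.43509613 0.0270496  0.13993151] [219.43002825 138.03267391]
```

```bash
python3 - <<'E'
from h import *
np.set_printoptions(precision=4,suppress=True)
c=read_camera("top")
hsv=cv2.cvtColor(c["image"],cv2.COLOR_RGB2HSV);m=cv2.inRange(hsv,(0,120,80),(18,255,255));m[:140]=0;m[240:]=0;m[:,:180]=0;m[:,280:]=0
ys,xs=np.nonzero(m);P=np.array([cast(c,p,.049)[:2] for p in zip(xs,ys)]);print("gate",np.polyfit(P[:,0],P[:,1],1))
m=cv2.inRange(hsv,(100,120,20),(125,255,255));m[:165]=0;m[210:]=0;m[:,:196]=0;m[:,210:]=0
ys,xs=np.nonzero(m);P=np.array([cast(c,p,.044)[:2] for p in zip(xs,ys)]);print("end",len(P),P.mean(0),np.polyfit(P[:,0],P[:,1],1))
finish_job()
E
```

```text
gate [-0.0264 -0.054 ]
end 156 [ 0.5337 -0.0518] [-0.0337 -0.0338]
the job is handed in; nothing more can be done
```

The job is handed in at about 22 s: all three cartridges are in, the tray is home on its stop, the gate is shut, and the button was pressed (26–28 N against its 5 N) and is up again; the judge's verdict was not shown.

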